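Hang the loaded cassette at the inspection mark, found by its weight

ROBOT

A 7-joint arm with a two-finger parallel gripper is mounted at the origin on the work surface. World frame = base frame: x ahead of the robot, y to its left, z up, the work surface at z = 0. Lengths are in m, angles in rad, forces in N, time in s.
With the tool pointing down it reaches from about 0.375 to 0.925 m from the base axis. Payload 3.1 kg.
Tool frame: the origin (TCP) lies between the finger pads; the fingertips stand 19 mm ahead of it and the grasp point (between the pads) is the TCP; z points along the fingers, y is the line along which they close (so a half turn about z gives the same grasp; the last joint's range is limited). The gripper opens to 85 mm and grips with 20 to 120 N. Pads are 22 mm wide; open, the fingers measure 114 mm over their backs; the gripper's body (76 mm by 85 mm) begins 54 mm behind the grasp point. The pads swing forward as they close: fully open they stand 13 mm farther back than shut.
Start: joints at [-1.237, 0.383, 0.044, 1.598, -0.018, 1.161, -0.05], TCP at [0.272, 0.59, 0.25] pointing down, gripper open.
Joint ranges: [-2.61, 2.61], [-0.41, 2.15], [-1.48, 1.57], [0, 2.5], [-1.57, 4.71], [0.05, 1.97], [-2.85, 2.85]. Speed limits (rad/s): [2.79, 2.79, 3.14, 3.14, 3.14, 3.14, 3.14].

INTERFACE

Orientations are given as a unit quaternion [x, y, z, w].
In Python, from bench import move_ptp, movel, move_j, move_gripper, pause, inverse_kinematics, read_camera, camera_params, MotionError, sign_off, look_for, tip_of, read_time_s, read_qpos, read_joint_vel, read_effort, read_eef_pos, read_tcp_rot, read_ft_force, read_ft_torque, read_finger_gap, read_grasp_force gives the robot as it stands. Calls block until the motion is done:
- move_ptp(position, orientation): joint-space move of the TCP to a pose.
- movel(position, orientation=None, speed=0.15): straight line of the TCP; orientation=None keeps the orientation; speed is the mean speed in m/s.
- move_j(angles): joint-space move.
- move_gripper(opening, effort=None): finger opening in m; effort is the grip in N (None keeps the last); returns when the fingers have stopped.
- pause(seconds).
- inverse_kinematics(position, orientation): joint angles nearest the present ones, or None.
- read_camera(name): name is "scene" or "top"; returns the picture (420x560x3 uint8, red, green, blue); there is no depth.
- camera_params(name): a dict with "K" (3x3 intrinsics, pixels), "camera_from_world" (4x4, takes a point from world to camera coordinates). Camera axes: x right, y down, z forward; pixel columns grow to the right and rows downward; lengths in m; the calibration is good to about 2 mm. A picture is of the moment at which its call begins. camera_params takes no time and is no camera call.
A pose or a line that the arm cannot do raises MotionError and nothing moves.
- sign_off(): hands the job in; it is judged then, once.
Trained networks look in the newest picture that a camera, given by its name, has taken for a name from the list of things; names that differ only in an ending like _2 or _b are one class to them, and where a whole thing is asked for, a point or a joint stands for the part that bears it (a point fixed in the world has none). Each returns a list of dicts, best first, with "confidence" (0 to 1); they miss things now and then, are a little off and sometimes report something else, mostly with a low value. They report only what shows in the picture. A call takes as long as a camera call. They do not tell look-alikes from the thing itself.
- look_for(camera, name): "at" ([column, row] in pixels, amid what is visible of it).
- tip_of(camera, name): "at" ([column, row] in pixels: a listed point, or the origin of a listed thing).
Readings, each from a call of its own:
- read_time_s(): time.
- read_qpos(): joint angles.
- read_joint_vel(): joint speeds.
- read_effort(): joint torques, N m.
- read_eef_pos(): TCP position.
- read_tcp_rot(): TCP orientation.
- read_ft_force(): force on the tool from outside, world axes, zero at the start.
- read_ft_torque(): the same for the moment, N m.
- read_finger_gap(): finger opening in m.
- read_grasp_force(): force on a finger pad.
Only numpy, scipy, OpenCV 4.12 (cv2) and the standard library are available. Lean on these libraries where they do the work, as an engineer would, in place of code of your own. Each camera call takes 0.05 s, during which the arm holds its last target. There are 200 camera calls.

TASK

One of the three look-alike blue cassettes holds a metal core, the other two are empty: find the loaded one by lifting and feeling the weight. Hang it gently by its hook on the open part of the rail and slide it along under the light hood until its hook is at the yellow mark, and leave it hanging there, still. Leave the empty ones standing upright on the grey mat, and do not tip any cassette or disturb the multimeter, tip cleaner or screwdriver.

Things in the scene. Friction and masses are not known exactly. Their poses are not given: they have to be found in the camera images.
- cassette_a: one of three look-alike closed blue cassettes in a row on the mat: case 110 (x) x 36 (y) x 90 mm high, 24 mm wide metal hook above its middle, 156 mm high in all. Origin: centre of the underside; x away from the robot. Empty 0.24-0.31 kg, loaded 0.5-0.64 kg; mass centre in the middle. Grip across y near the -x end, 30 mm or more from the middle: the hook, later the hood, is above the rest.
- cassette_b: one of three look-alike closed blue cassettes in a row on the mat: case 110 (x) x 36 (y) x 90 mm high, 24 mm wide metal hook above its middle, 156 mm high in all. Origin: centre of the underside; x away from the robot. Empty 0.24-0.31 kg, loaded 0.5-0.64 kg; mass centre in the middle. Grip across y near the -x end, 30 mm or more from the middle: the hook, later the hood, is above the rest.
- cassette_c: one of three look-alike closed blue cassettes in a row on the mat: case 110 (x) x 36 (y) x 90 mm high, 24 mm wide metal hook above its middle, 156 mm high in all. Origin: centre of the underside; x away from the robot. Empty 0.24-0.31 kg, loaded 0.5-0.64 kg; mass centre in the middle. Grip across y near the -x end, 30 mm or more from the middle: the hook, later the hood, is above the rest.
- hook_a (a point): point in the hook of cassette_a, 136 mm above the middle of its underside, where the rail's axis lies when seated. Seen along y the hook is an upside-down U: stem at x -16 to -11, far leg x +11 to +16 mm, its lower end 14 mm below this point; gap 22 mm, V-shaped roof that centres it, outer top 20 mm above this point. Axes as the cassette's.
- hook_b (a point): point in the hook of cassette_b, 136 mm above the middle of its underside, where the rail's axis lies when seated. Seen along y the hook is an upside-down U: stem at x -16 to -11, far leg x +11 to +16 mm, its lower end 14 mm below this point; gap 22 mm, V-shaped roof that centres it, outer top 20 mm above this point. Axes as the cassette's.
- hook_c (a point): point in the hook of cassette_c, 136 mm above the middle of its underside, where the rail's axis lies when seated. Seen along y the hook is an upside-down U: stem at x -16 to -11, far leg x +11 to +16 mm, its lower end 14 mm below this point; gap 22 mm, V-shaped roof that centres it, outer top 20 mm above this point. Axes as the cassette's.
- mat: grey mat 240 (x) x 370 (y) x 3 mm thick, fixed on the bench; origin: centre of its underside, on the bench. The cassettes stand on it in a row along y, about 105 mm apart.
- rail: fixed rail stand: round steel bar 14 mm thick along y, axis 180 mm above the bench, y -165 to +165 between posts 18 mm thick, on a dark base 100 x 360 x 12 mm. Origin: on the bench under the bar's middle; y along the bar, x away from the robot. The half at y below 0 is open above, the other is under the hood.
- hood (a point): white light hood of the rail stand; point at the middle of its underside. 72 (x) x 175 (y) x 16 mm, over the bar from rail y 0 to 175, underside 30 mm above the bar's axis: too low to put a hook on there, or for an upright gripper to hold a hanging cassette. A thin leg stands at rail x 85, y 12 mm. Axes as the rail's.
- rail_open (a point): on the bar's axis, 85 mm to the -y side of its middle: the middle of the open part, where a hook can be put on: from the robot's side, with the case's top passing under the bar and the far leg over it. Axes as the rail's.
- mark: yellow mark 16 mm wide: a band round the bar and stripes on the hood's front, back and top faces. Origin on the bar's axis at the middle of the band, somewhere under the hood; axes as the rail's.
- multimeter: blue multimeter 85 x 180 x 42 mm lying on the bench on the robot's side of the mat; origin at the centre of its underside. Leave alone.
- tip_cleaner: round steel tin with brass wool, 72 mm across, 40 mm high; origin at the centre of its underside. Leave alone.
- screwdriver: screwdriver lying on the bench. Leave alone.
There are look-alikes about, which are no part of the job. What is shaped like the cassette_b but brown, pink or red is not meant.

How it is judged:
On the way:
1. a cassette's hook is over the open part of the rail, the rail inside the hook (((x of hook_a in the frame of rail between -0.007 and 0.007 m and z of hook_a in the frame of rail between 0.172 and 0.188 m and y of hook_a in the frame of rail between -0.155 and -0.008 m) or (x of hook_b in the frame of rail between -0.007 and 0.007 m and z of hook_b in the frame of rail between 0.172 and 0.188 m and y of hook_b in the frame of rail between -0.155 and -0.008 m) or (x of hook_c in the frame of rail between -0.007 and 0.007 m and z of hook_c in the frame of rail between 0.172 and 0.188 m and y of hook_c in the frame of rail between -0.155 and -0.008 m))), for 0.1 s.
At the end, for the whole second after the job is handed in: The loaded cassette (over 4.3 N on the rail) hangs with the rail in its hook (7 mm across, 8 mm in height), hook within 12 mm of the mark along the rail, upright within 0.12 rad, still; the empty ones stand upright (0.06 rad) and still, their middles on the grey mat (((x of hook_a in the frame of rail between -0.007 and 0.007 m and z of hook_a in the frame of rail between 0.172 and 0.188 m and y of hook_a in the frame of mark between -0.012 and 0.012 m and contact force between cassette_a and rail above 4.3 N and angle between cassette_a's own z axis and vertical below 0.12 rad and linear speed of cassette_a below 0.03 m/s and angle between each of cassette_b, cassette_c's own z axis and vertical below 0.06 rad and height (world z) of each of cassette_b, cassette_c below 0.01 m and x of cassette_b in the frame of mat between -0.12 and 0.12 m and y of cassette_b in the frame of mat between -0.185 and 0.185 m and linear speed of each of cassette_b, cassette_c below 0.02 m/s and x of cassette_c in the frame of mat between -0.12 and 0.12 m and y of cassette_c in the frame of mat between -0.185 and 0.185 m) or (x of hook_b in the frame of rail between -0.007 and 0.007 m and z of hook_b in the frame of rail between 0.172 and 0.188 m and y of hook_b in the frame of mark between -0.012 and 0.012 m and contact force between cassette_b and rail above 4.3 N and angle between cassette_b's own z axis and vertical below 0.12 rad and linear speed of cassette_b below 0.03 m/s and angle between each of cassette_a, cassette_c's own z axis and vertical below 0.06 rad and height (world z) of each of cassette_a, cassette_c below 0.01 m and x of cassette_a in the frame of mat between -0.12 and 0.12 m and y of cassette_a in the frame of mat between -0.185 and 0.185 m and linear speed of each of cassette_a, cassette_c below 0.02 m/s and x of cassette_c in the frame of mat between -0.12 and 0.12 m and y of cassette_c in the frame of mat between -0.185 and 0.185 m) or (x of hook_c in the frame of rail between -0.007 and 0.007 m and z of hook_c in the frame of rail between 0.172 and 0.188 m and y of hook_c in the frame of mark between -0.012 and 0.012 m and contact force between cassette_c and rail above 4.3 N and angle between cassette_c's own z axis and vertical below 0.12 rad and linear speed of cassette_c below 0.03 m/s and angle between each of cassette_a, cassette_b's own z axis and vertical below 0.06 rad and height (world z) of each of cassette_a, cassette_b below 0.01 m and x of cassette_a in the frame of mat between -0.12 and 0.12 m and y of cassette_a in the frame of mat between -0.185 and 0.185 m and linear speed of each of cassette_a, cassette_b below 0.02 m/s and x of cassette_b in the frame of mat between -0.12 and 0.12 m and y of cassette_b in the frame of mat between -0.185 and 0.185 m))); the robot touches nothing.
It fails at once if a cassette is tipped over (more than 40 degrees) (angle between any of cassette_a, cassette_b, cassette_c's own z axis and vertical above 0.7 rad).
It fails at once if a cassette is knocked hard against the rail stand (over 40 N) (contact force between any of cassette_a, cassette_b, cassette_c and rail above 40 N).
It fails at once if a bystander (multimeter, tip cleaner, screwdriver) is moved more than 30 mm (distance of any of multimeter, tip_cleaner, screwdriver from where it was at the start of the episode above 0.03 m).
It also fails if it takes over 72 s, if anything falls off the work surface, if the arm or the gripper's body presses on something with over 40 N, if the wrist force passes 120 N, or if a joint passes its speed limit or range.

## Working session

There is one attempt and no reset: what is moved stays moved. The work goes in short steps, each a Python script; the robot and the scene stay as the last script left them, time stands still between calls to the robot, and variables do not carry over. Pictures are saved under pics/ and viewed, at most 10 in all, crops included, and the job is handed in when it is done.

```bash
mkdir -p pics; ls
python3 - <<'E'
from bench import *
import cv2, numpy as np
for c in ("scene","top"):
    im=read_camera(c); cv2.imwrite(f"pics/{c}0.png",cv2.cvtColor(im,cv2.COLOR_RGB2BGR))
    p=camera_params(c); print(c,np.round(p["K"],1).tolist(),np.round(p["camera_from_world"],3).tolist())
    for n in ("cassette_a","hook_a","mat","rail","hood","rail_open","mark","multimeter","tip_cleaner","screwdriver"):
        print(n,[(np.round(d["at"]).astype(int).tolist(),round(d["confidence"],2)) for d in tip_of(c,n)])
print(read_time_s(), read_tcp_rot(), read_ft_force())
E
```

```text
pics
scene [[458.4, 0.0, 277.6], [0.0, 458.4, 208.7], [0.0, 0.0, 1.0]] [[-0.868, 0.496, 0.008, 0.573], [0.423, 0.748, -0.512, -0.123], [-0.259, -0.441, -0.859, 1.475], [0.0, 0.0, 0.0, 1.0]]
cassette_a [([250, 127], 0.95), ([229, 289], 0.92), ([247, 179], 0.89), ([264, 201], 0.83), ([277, 231], 0.8), ([197, 250], 0.58), ([247, 154], 0.49)]
hook_a [([274, 203], 0.97), ([246, 99], 0.88), ([246, 152], 0.87), ([227, 273], 0.84), ([193, 230], 0.69), ([263, 177], 0.65), ([376, 338], 0.4)]
mat [([265, 202], 0.76), ([325, 168], 0.52)]
rail [([330, 336], 0.64)]
hood [([376, 338], 0.95)]
rail_open [([318, 284], 0.77), ([324, 170], 0.49)]
mark [([379, 352], 0.51), ([260, 178], 0.51)]
multimeter [([325, 169], 0.64)]
tip_cleaner [([379, 234], 0.65)]
screwdriver [([417, 309], 0.87), ([244, 178], 0.36)]
top [[413.7, 0.0, 283.0], [0.0, 413.7, 204.2], [0.0, 0.0, 1.0]] [[-0.006, -1.0, 0.004, -0.075], [-0.987, 0.005, -0.164, 0.634], [0.164, -0.005, -0.987, 1.146], [0.0, 0.0, 0.0, 1.0]]
cassette_a [([305, 137], 0.88), ([359, 220], 0.84), ([323, 216], 0.75), ([289, 215], 0.61), ([252, 147], 0.59)]
hook_a [([291, 211], 0.97), ([306, 123], 0.92), ([440, 249], 0.79), ([248, 133], 0.71), ([367, 211], 0.64)]
mat [([323, 217], 0.97)]
rail [([170, 207], 0.95)]
hood []
rail_open [([190, 191], 0.64), ([153, 286], 0.16)]
mark [([116, 208], 0.5), ([187, 192], 0.5)]
multimeter [([328, 294], 0.97), ([153, 287], 0.27), ([322, 218], 0.21)]
tip_cleaner [([233, 304], 0.89), ([192, 191], 0.39)]
screwdriver [([153, 287], 0.9), ([292, 208], 0.37)]
1.1 [ 2.14176690e-01  9.76794935e-01 -1.37297707e-07  8.22996540e-07] [ 0.0798346  -0.0524281  -0.30277214]
```

View pics/scene0.png

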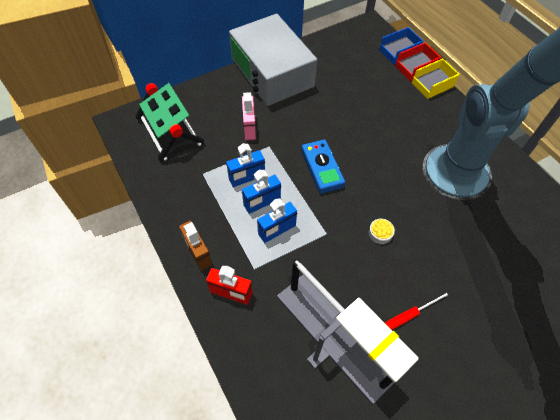

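View pics/top0.png

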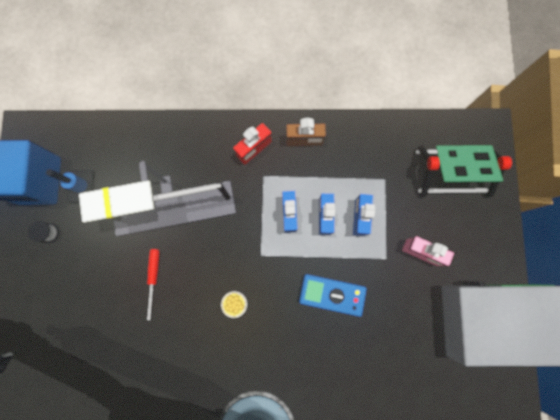

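The blue cassettes on the mat are the candidates: scene (250,165), (262,190), (277,220); top (289,211), (327,213), (365,214). The look-alikes are red, top (253,143) / scene (229,288); brown, top (306,131) / scene (194,243); and pink, top (428,250) / scene (249,115). They differ in colour and stand off the mat, so I leave them out. The hood with its yellow stripe is at top (117,201). Next I fit the box models to both views.

```bash
cat > vis.py <<'E'
from bench import *
import cv2, numpy as np
from scipy.optimize import minimize
P={c:camera_params(c) for c in("scene","top")}
def proj(c,X):
    X=np.atleast_2d(X); T=P[c]["camera_from_world"]; q=(X@T[:3,:3].T+T[:3,3])@P[c]["K"].T
    return q[:,:2]/q[:,2:]
def ray(c,px,z):
    T=P[c]["camera_from_world"]; R,t=T[:3,:3],T[:3,3]; o=-R.T@t
    d=R.T@np.linalg.solve(P[c]["K"],[px[0],px[1],1]); return o+d*(z-o[2])/d[2]
def place(p,L):
    x,y,a=p; L=np.atleast_2d(L); c,s=np.cos(a),np.sin(a)
    return np.c_[x+c*L[:,0]-s*L[:,1],y+s*L[:,0]+c*L[:,1],L[:,2]]
def box(x0,x1,y0,y1,z0,z1): return np.array([[x,y,z] for x in(x0,x1) for y in(y0,y1) for z in(z0,z1)])
def hull(pts): return cv2.convexHull(np.float32(pts))[:,0]
def rast(h,S=4):
    m=np.zeros((420*S,560*S),np.uint8); cv2.fillConvexPoly(m,np.round((h+.5)*S*16).astype(np.int32),1,shift=4); return m>0
def fit(p0,B,masks):  # masks: cam -> observed hull
    obs={c:rast(h) for c,h in masks.items()}
    def cost(q):
        p=np.array(p0)+q*[.01,.01,.1]; r=0
        for c,o in obs.items():
            m=rast(hull(proj(c,place(p,B)))); r+=1-(m&o).sum()/(m|o).sum()
        return r
    r=minimize(cost,np.zeros(3),method="Nelder-Mead",options=dict(initial_simplex=np.vstack([np.zeros(3),np.eye(3)]),xatol=.01,fatol=1e-4))
    return np.array(p0)+r.x*[.01,.01,.1], r.fun
def hsv(im): return cv2.cvtColor(im,cv2.COLOR_RGB2HSV)
def blob(mask,near):
    n,l,s,ce=cv2.connectedComponentsWithStats(mask.astype(np.uint8))
    k=1+min((i for i in range(n-1) if s[i+1,4]>60),key=lambda i:np.hypot(*(ce[i+1]-near)))
    return hull(np.argwhere(l==k)[:,::-1]),s[k,4],ce[k]
CASE=box(-.055,.055,-.018,.018,.003,.093); HOOD=box(-.036,.036,0,.175,.210,.226)
def blue(im): h=hsv(im); return (h[...,0]>100)&(h[...,0]<125)&(h[...,1]>150)&(h[...,2]>60)
E
python3 - <<'E'
from vis import *
im={c:read_camera(c) for c in P}
res=[]
for s,t in(((277,222),(289,213)),((262,192),(327,215)),((247,168),(365,216))):
    M={};cs={}
    for c,px in(("scene",s),("top",t)): M[c],a,ce=blob(blue(im[c]),px); cs[c]=(np.round(ce),a)
    p0=[*ray("top",t,.06)[:2],0]; p,f=fit(p0,CASE,M); 
    pt,ft=fit(p0,CASE,{"top":M["top"]})
    print("cas",np.round(p,4),round(f,3),"top only",np.round(pt,4),round(ft,3),cs); res.append(p)
M={}
for c,px in(("scene",(376,338)),("top",(117,201))):
    h=hsv(im[c]); yel=(h[...,0]>22)&(h[...,0]<35)&(h[...,1]>120)&(h[...,2]>120)
    m=((h[...,1]<40)&(h[...,2]>150))|yel
    M[c],a,ce=blob(cv2.morphologyEx(m.astype(np.uint8),cv2.MORPH_OPEN,np.ones((3,3))),px); print("hood",c,a,ce)
    _,a,ce=blob(yel,px); print("yel",c,a,ce,ray(c,ce,.226))
p0=[*ray("top",(165,195),.2)[:2],0.1]
r,f=fit(p0,HOOD,M); print("rail",np.round(r,4),f, fit(p0,HOOD,{"top":M["top"]}))
np.save("rail.npy",r); np.save("cas.npy",res)
for c,(u,v,w,h) in dict(scene=(170,130,260,270),top=(70,100,330,190)).items():
    o=cv2.cvtColor(cv2.resize(im[c],None,fx=3,fy=3,interpolation=cv2.INTER_CUBIC),cv2.COLOR_RGB2BGR)
    pl=lambda X,col,cl=False:cv2.polylines(o,[np.round((proj(c,X)+.5)*3).astype(int)],cl,col,1)
    for p in res: cv2.polylines(o,[np.round((hull(proj(c,place(p,CASE)))+.5)*3).astype(int)],True,(0,255,0),1); cv2.circle(o,tuple(np.round((proj(c,place(p,[0,0,.139]))[0]+.5)*3).astype(int)),3,(0,255,255),-1)
    pl(place(r,[[0,-.165,.18],[0,.165,.18]]),(0,255,0))
    pl(place(r,[[-.05,-.18,.012],[.05,-.18,.012],[.05,.18,.012],[-.05,.18,.012]]),(255,0,255),True)
    pl(place(r,[[-.036,0,.226],[.036,0,.226],[.036,.175,.226],[-.036,.175,.226]]),(0,0,255),True)
    cr=o[v*3:(v+h)*3,u*3:(u+w)*3]; k=min(800/cr.shape[1],600/cr.shape[0]); cv2.imwrite(f"pics/fit_{c}.png",cv2.resize(cr,None,fx=k,fy=k,interpolation=cv2.INTER_AREA))
E
```

```text
cas [ 0.6087 -0.095   0.0687] 0.866 top only [ 0.613  -0.0976 -0.0434] 0.804 {'scene': (array([277., 222.]), np.int32(683)), 'top': (array([290., 224.]), np.int32(119))}
cas [ 0.5995 -0.2014  0.0053] 0.872 top only [ 0.6049 -0.2022 -0.1272] 0.801 {'scene': (array([262., 194.]), np.int32(678)), 'top': (array([326., 227.]), np.int32(131))}
cas [ 0.5975 -0.3079 -0.096 ] 0.888 top only [ 0.5953 -0.342  -0.8973] 0.785 {'scene': (array([245., 167.]), np.int32(632)), 'top': (array([363., 227.]), np.int32(134))}
hood scene 3292 [370.05498177 333.33019441]
yel scene 281 [383.06049822 345.09608541] [0.61053846 0.35770062 0.226     ]
hood top 133 [106.65413534 201.91729323]
yel top 134 [106.68656716 202.02985075] [0.61207674 0.35741517 0.226     ]
rail [0.6464 0.251  0.3018] 1.396321254984059 (array([0.63247368, 0.22519342, 0.14123428]), np.float64(0.9399652054872658))
```

```bash
cat >> vis.py <<'E'
def region(mask,rect):
    u,v,w,h=rect; m=np.zeros_like(mask); m[v:v+h,u:u+w]=mask[v:v+h,u:u+w]
    n,l,s,_=cv2.connectedComponentsWithStats(m.astype(np.uint8)); ok=[i for i in range(1,n) if s[i,4]>12]
    return hull(np.argwhere(np.isin(l,ok))[:,::-1])
E
cat > find.py <<'E'
from vis import *
im={c:read_camera(c) for c in P}
print(im["top"][200,125],im["top"][190,100],im["top"][196,288],im["top"][210,325],im["top"][222,327])
res=[]
b={c:blue(im[c]) for c in P}
for s,t in(((277,222),(289,213)),((262,192),(327,215)),((247,168),(365,216))):
    M={"scene":blob(b["scene"],s)[0],"top":region(b["top"],(t[0]-16,t[1]-30,32,60))}
    p0=[*ray("top",t,.06)[:2],0]; p,f=fit(p0,CASE,M); pt,ft=fit(p0,CASE,{"top":M["top"]})
    print("cas",np.round(p,4),round(f,3),"top only",np.round(pt,4),round(ft,3)); res.append(p)
M={}
for c,rect in(("scene",(330,295,95,95)),("top",(70,170,90,60))):
    h=hsv(im[c]); m=(h[...,2]>165)
    m=cv2.morphologyEx(m.astype(np.uint8),cv2.MORPH_OPEN,np.ones((5,5))); M[c]=region(m>0,rect)
p0=[*ray("top",(165,195),.2)[:2],0.1]
r,f=fit(p0,HOOD,M); print("rail",np.round(r,4),f, fit(p0,HOOD,{"top":M["top"]}),fit(p0,HOOD,{"scene":M["scene"]}))
np.save("rail.npy",r); np.save("cas.npy",res)
outs=[]
for c,(u,v,w,h) in dict(scene=(170,130,260,270),top=(70,100,330,190)).items():
    o=cv2.cvtColor(cv2.resize(im[c],None,fx=3,fy=3,interpolation=cv2.INTER_CUBIC),cv2.COLOR_RGB2BGR)
    px=lambda X:np.round((proj(c,X)+.5)*3).astype(int)
    for p in res: cv2.polylines(o,[np.round((hull(proj(c,place(p,CASE)))+.5)*3).astype(int)],True,(0,255,0),1); cv2.circle(o,tuple(px(place(p,[0,0,.139]))[0].tolist()),3,(0,255,255),-1)
    for X,col in(([[0,-.165,.18],[0,.165,.18]],(0,255,0)),([[-.05,-.18,.012],[.05,-.18,.012],[.05,.18,.012],[-.05,.18,.012]],(255,0,255)),([[-.036,0,.226],[.036,0,.226],[.036,.175,.226],[-.036,.175,.226]],(0,0,255))):
        cv2.polylines(o,[px(place(r,X))],True,col,1)
    cr=o[v*3:(v+h)*3,u*3:(u+w)*3]; k=min(800/cr.shape[1],600/cr.shape[0]); cv2.imwrite(f"pics/fit_{c}.png",cv2.resize(cr,None,fx=k,fy=k,interpolation=cv2.INTER_AREA))
E
python3 find.py
```

```text
[249 250 249] [228 228 218] [ 76 145 224] [198 198 198] [ 85 152 227]
cas [ 0.6085 -0.095   0.0483] 0.389 top only [ 0.6094 -0.0959 -0.0357] 0.325
cas [ 0.5997 -0.201  -0.027 ] 0.446 top only [ 0.6065 -0.2015 -0.1131] 0.375
cas [ 0.5975 -0.3079 -0.0949] 0.502 top only [ 0.6056 -0.3124 -0.2847] 0.411
rail [0.6324 0.2507 0.187 ] 0.42283269046202465 (array([0.63301916, 0.25069129, 0.18788194]), np.float64(0.025989995249140696)) (array([0.61998711, 0.24672062, 0.15112187]), np.float64(0.31204576632322467))
```

```bash
sed -i 's/h\[...,1\]>150)&(h\[...,2\]>60)/h[...,1]>110)\&(h[...,2]>60)/' vis.py; sed -i 's/(330,295,95,95)/(333,296,88,86)/; s/^r,f=fit(p0,HOOD,M)/print(M["scene"].tolist())\nr,f=fit(p0,HOOD,{"top":M["top"]})/' find.py; python3 find.py
```

```text
[249 251 249] [228 229 219] [ 80 149 226] [196 197 196] [ 84 152 227]
cas [ 0.6093 -0.0956  0.0419] 0.192 top only [ 0.6105 -0.0967 -0.0046] 0.14
cas [ 0.6008 -0.2017 -0.0196] 0.272 top only [ 0.6058 -0.204  -0.1106] 0.229
cas [ 0.598  -0.3074 -0.0903] 0.291 top only [ 0.6028 -0.3109 -0.2109] 0.217
[[418.0, 313.0], [416.0, 360.0], [408.0, 369.0], [398.0, 379.0], [393.0, 379.0], [387.0, 373.0], [370.0, 355.0], [343.0, 326.0], [338.0, 320.0], [338.0, 315.0], [341.0, 309.0], [356.0, 299.0], [361.0, 299.0], [418.0, 308.0]]
rail [0.6329 0.25   0.1864] 0.05740221958840641 (array([0.63294417, 0.24997541, 0.18644133]), np.float64(0.05740221958840641)) (array([0.61998711, 0.24672062, 0.15112187]), np.float64(0.31204576632322467))
```

View pics/fit_scene.png

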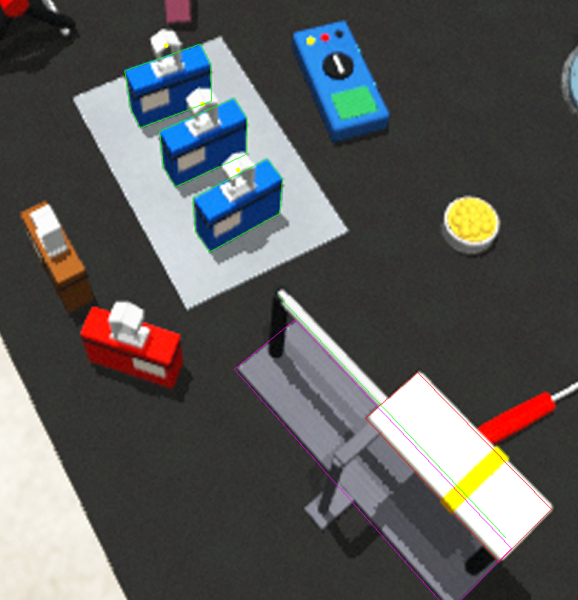

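View pics/fit_top.png

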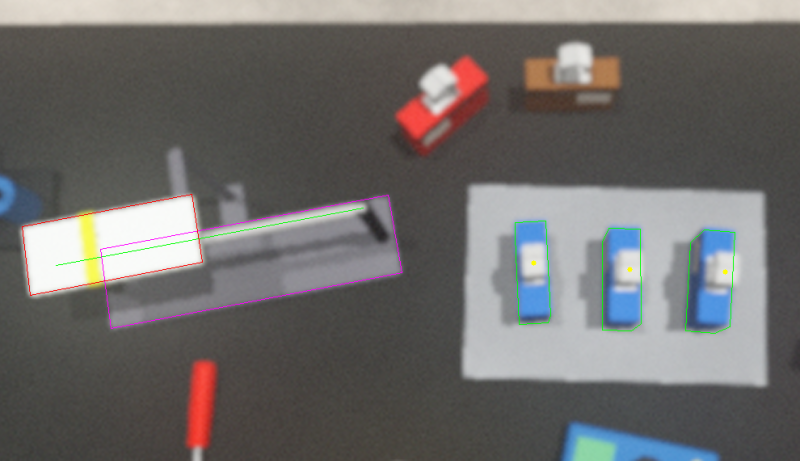

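The overlays match well: case outlines, hook dots on the hooks, hood outline and bar line are all within about 1 px. The mark comes out at rail y ≈ 0.110. An upright gripper body would hit the hook, so I'll grip tilted about 50° from the robot's side and check IK first.

```bash
cat > arm.py <<'E'
from vis import *
from scipy.spatial.transform import Rotation as R
TH=np.radians(50); GX,GZ=-.036,.060
def quat(psi,sg=1):
    z=np.array([np.sin(TH)*np.cos(psi),np.sin(TH)*np.sin(psi),-np.cos(TH)]); y=sg*np.array([-np.sin(psi),np.cos(psi),0])
    return R.from_matrix(np.c_[np.cross(y,z),y,z]).as_quat()
def tcp(p,z,back=0):  # cassette pose (x,y,yaw), base height z, tool drawn back along its axis
    return place(p,[GX-back*np.sin(TH),0,z+GZ+back*np.cos(TH)])[0]
def rp(x,y): r=np.load("rail.npy"); return [*place(r,[x,y,0])[0][:2],r[2]]
def ft(n=5):
    f=[]; 
    for _ in range(n): f.append(read_ft_force()); pause(.03)
    return np.mean(f,0)
E
python3 - <<'E'
from arm import *
cas=np.load("cas.npy")
for sg in(1,-1):
    for nm,p,z,b in[(f"c{i}",c,.003,b) for i,c in enumerate(cas) for b in(0,.1)]+[("far",rp(-.1,-.085),.2,0),("open",rp(0,-.085),.044,0),("mark",rp(0,.11),.044,0),("markback",rp(0,.11),.044,.12)]:
        q=inverse_kinematics(tcp(p,z,b),quat(p[2],sg)); print(sg,nm,np.round(tcp(p,z,b),3),None if q is None else np.round(q,2))
for n in("hook_a",):
  A=[d["at"] for d in tip_of("top",n)]; B=[d["at"] for d in tip_of("scene",n)]
  for c,L in(("top",A),("scene",B)):
    for a in L: print(c,np.round(ray(c,a,.139)[:2],3))
E
```

```text
1 c0 [ 0.573 -0.097  0.063] [ 1.35  1.01 -1.25  2.37  2.53  0.65 -0.11]
1 c0 [ 0.497 -0.1    0.127] None
1 c1 [ 0.565 -0.201  0.063] [ 1.56  1.04 -1.25  2.31  2.48  0.5   0.06]
1 c1 [ 0.488 -0.199  0.127] [ 1.69  0.53 -1.22  2.45  3.21  0.24 -0.94]
1 c2 [ 0.562 -0.304  0.063] [ 1.53  0.84 -1.03  2.2   2.86  0.28 -0.42]
1 c2 [ 0.486 -0.297  0.127] [ 1.84  0.68 -1.23  2.33  2.93  0.14 -0.52]
1 far [0.515 0.141 0.26 ] [-0.88 -0.22  0.38  2.47  1.53  0.3  -0.1 ]
1 open [0.613 0.16  0.104] [ 0.71  0.86 -1.25  2.28  2.28  0.85 -0.32]
1 mark [0.577 0.351 0.104] [-1.27  0.51  0.52  2.2   2.21  0.35 -1.28]
1 markback [0.487 0.334 0.181] [-1.26  0.18  0.33  2.34  1.69  0.51 -0.72]
-1 c0 [ 0.573 -0.097  0.063] [ 1.17  0.75 -1.03  2.37  2.79  0.53  2.55]
-1 c0 [ 0.497 -0.1    0.127] None
-1 c1 [ 0.565 -0.201  0.063] [ 1.39  0.78 -1.03  2.31  2.88  0.4   2.6 ]
-1 c1 [ 0.488 -0.199  0.127] [ 1.69  0.53 -1.22  2.45  3.21  0.24  2.2 ]
-1 c2 [ 0.562 -0.304  0.063] [ 1.53  0.84 -1.03  2.2   2.86  0.28  2.73]
-1 c2 [ 0.486 -0.297  0.127] [ 1.84  0.68 -1.23  2.33  2.93  0.14  2.62]
-1 far [0.515 0.141 0.26 ] [ 0.77 -0.27 -1.09  2.41  4.54  0.06 -0.08]
-1 open [0.613 0.16  0.104] [ 0.36  0.52 -0.82  2.29  2.41  0.6   2.39]
-1 mark [0.577 0.351 0.104] [-1.04  0.47  0.26  2.19  2.09  0.44  2.05]
-1 markback [0.487 0.334 0.181] [-1.99  0.36  1.16  2.37  1.75  0.25  2.25]
top [ 0.608 -0.305]
top [ 0.497 -0.487]
top [ 0.606 -0.209]
top [ 0.609 -0.102]
top [ 0.837 -0.142]
top [0.817 0.013]
scene [0.816 0.013]
scene [ 0.597 -0.294]
scene [ 0.607 -0.102]
scene [ 0.498 -0.481]
scene [ 0.834 -0.145]
scene [ 0.602 -0.205]
```

```bash
sed -i 's/radians(50)/radians(65)/; s/GX,GZ=-.036,.060/GX,GZ=-.036,.066/' arm.py
python3 - <<'E'
from arm import *
move_gripper(.07,80)
move_j([-1.237,-.2,0,2.2,3.14,.5,-1.57]); print(read_eef_pos(),R.from_quat(read_tcp_rot()).as_matrix().round(2).tolist())
E
cat > ik.py <<'E'
from arm import *
cas=np.load("cas.npy")
for sg in(1,-1):
    for nm,p,z,b in[(f"c{i}",c,.003,b) for i,c in enumerate(cas) for b in(0,.08)]+[("far",rp(-.1,-.085),.1,0),("open",rp(0,-.085),.044,0),("mark",rp(0,.11),.044,0),("markback",rp(0,.11),.044,.1)]:
        q=inverse_kinematics(tcp(p,z,b),quat(p[2],sg)); print(sg,nm,np.round(tcp(p,z,b),3),None if q is None else np.round(q,2))
E
python3 ik.py
```

```text
[0.25719916 0.6165292  0.59276155] [[0.02, -0.94, 0.33], [0.07, 0.33, 0.94], [-1.0, 0.0, 0.07]]
1 c0 [ 0.573 -0.097  0.069] [-0.36  0.75  0.59  2.49  3.43  1.23 -1.98]
1 c0 [ 0.501 -0.1    0.103] None
1 c1 [ 0.565 -0.201  0.069] [-0.14  0.78  0.63  2.43  3.62  1.26 -2.01]
1 c1 [ 0.492 -0.2    0.103] None
1 c2 [ 0.562 -0.304  0.069] [-0.18  1.02  0.91  2.32  3.67  1.42 -2.29]
1 c2 [ 0.49  -0.298  0.103] [ 0.2   0.64  0.62  2.45  3.89  1.24 -1.97]
1 far [0.515 0.141 0.166] None
1 open [0.613 0.16  0.11 ] [-0.97  0.61  0.59  2.42  3.    0.87 -1.89]
1 mark [0.577 0.351 0.11 ] [-0.91  0.56  0.04  2.25  2.31  0.88 -1.32]
1 markback [0.488 0.335 0.152] [-0.39  0.47 -0.67  2.39  2.15  1.12 -1.05]
-1 c0 [ 0.573 -0.097  0.069] [-0.68  1.03  0.91  2.5   3.4   1.36  0.81]
-1 c0 [ 0.501 -0.1    0.103] None
-1 c1 [ 0.565 -0.201  0.069] [-0.6   1.38  1.12  2.44  3.41  1.6   0.5 ]
-1 c1 [ 0.492 -0.2    0.103] None
-1 c2 [ 0.562 -0.304  0.069] [-0.5   1.84  1.33  2.33  3.23  1.76  0.07]
-1 c2 [ 0.49  -0.298  0.103] [-0.41  1.72  1.34  2.46  3.35  1.93  0.21]
-1 far [0.515 0.141 0.166] None
-1 open [0.613 0.16  0.11 ] [-1.59  1.63  1.34  2.44  3.37  1.06 -0.14]
-1 mark [0.577 0.351 0.11 ] [-1.93  1.38  1.27  2.29  3.37  0.49 -0.07]
-1 markback [0.488 0.335 0.152] [-1.75  0.52  0.78  2.44  2.22  0.66  1.58]
```

```bash
cat > ik2.py <<'E'
import arm; from arm import *
cas=np.load("cas.npy")
for th in(42,50,57):
    arm.TH=np.radians(th)
    for nm,p,z,b in[(f"c{i}",c,z,0) for i,c in enumerate(cas) for z in(.003,.17)]+[("far",rp(-.1,-.085),.075,0),("far2",rp(-.085,-.085),.075,0),("open",rp(0,-.085),.044,0),("mark",rp(0,.11),.044,0),("markback",rp(0,.11),.044,.06)]:
        q=inverse_kinematics(tcp(p,z,b),quat(p[2],1)); print(th,nm,np.round(tcp(p,z,b),3),None if q is None else np.round(q,2))
E
python3 ik2.py
```

```text
42 c0 [ 0.573 -0.097  0.069] [-0.48  0.48  0.71  2.38  3.94  0.53 -2.34]
42 c0 [ 0.573 -0.097  0.236] [-1.27 -0.41  1.32  2.32  0.99  0.3   0.92]
42 c1 [ 0.565 -0.201  0.069] [-0.24  0.51  0.71  2.32  4.12  0.61 -2.4 ]
42 c1 [ 0.565 -0.201  0.236] [ 1.49  0.17 -1.13  2.19 -0.52  0.22  2.44]
42 c2 [ 0.562 -0.304  0.069] [-0.21  0.7   0.92  2.22  4.25  0.82 -2.57]
42 c2 [ 0.562 -0.304  0.236] [ 1.65  0.36 -1.19  2.09  0.01  0.25  2.07]
42 far [0.515 0.141 0.141] [-0.83  0.09  0.4   2.47  2.36  0.19 -1.  ]
42 far2 [0.53  0.144 0.141] [-0.86  0.13  0.45  2.44  2.44  0.17 -1.08]
42 open [0.613 0.16  0.11 ] [-0.97  0.4   0.66  2.28  3.51  0.19 -2.21]
42 mark [0.577 0.351 0.11 ] [-0.82  0.41  0.05  2.12  1.64  0.37 -0.55]
42 markback [0.538 0.344 0.155] [-0.41  0.31 -0.46  2.16  1.51  0.53 -0.36]
50 c0 [ 0.573 -0.097  0.069] [-0.47  0.55  0.71  2.44  3.7   0.76 -2.15]
50 c0 [ 0.573 -0.097  0.236] [-0.89 -0.1   1.08  2.4   4.23  0.13 -2.44]
50 c1 [ 0.565 -0.201  0.069] [-0.4   0.72  0.92  2.38  3.91  0.95 -2.35]
50 c1 [ 0.565 -0.201  0.236] [ 0.17  0.05  0.26  2.32  4.56  0.33 -2.72]
50 c2 [
[... 524 characters left out ...]
0.069] [-0.46  0.66  0.7   2.47  3.57  0.99 -2.08]
57 c0 [ 0.573 -0.097  0.236] [-1.24 -0.34  1.4   2.47  3.02  0.24 -1.07]
57 c1 [ 0.565 -0.201  0.069] [-0.2   0.68  0.7   2.41  3.75  1.03 -2.1 ]
57 c1 [ 0.565 -0.201  0.236] [-0.22  0.07  0.7   2.39  4.17  0.48 -2.32]
57 c2 [ 0.562 -0.304  0.069] [-0.18  0.87  0.92  2.31  3.86  1.19 -2.32]
57 c2 [ 0.562 -0.304  0.236] [-0.39  0.35  1.16  2.29  4.32  0.79 -2.53]
57 far [0.515 0.141 0.141] None
57 far2 [0.53  0.144 0.141] None
57 open [0.613 0.16  0.11 ] [-1.1   0.56  0.75  2.39  3.16  0.63 -2.03]
57 mark [0.577 0.351 0.11 ] [-0.88  0.49  0.04  2.22  2.21  0.67 -1.17]
57 markback [0.528 0.342 0.143] [-0.68  0.37 -0.25  2.3   2.07  0.76 -1.01]
```

```bash
sed -i 's/radians(65)/radians(50)/' arm.py
cat > weigh.py <<'E'
import sys; from arm import *
i=int(sys.argv[1]); p=np.load("cas.npy")[i]; Q=quat(p[2])
if len(sys.argv)>2: p[2]=float(sys.argv[2]); Q=quat(p[2])
move_ptp(tcp(p,.12),Q); print("above",read_eef_pos().round(3),read_qpos().round(2),read_time_s())
movel(tcp(p,.003),Q,speed=.12); print("down",ft().round(2))
move_gripper(0,90); f0=ft(); print("gap",read_finger_gap(),read_grasp_force(),f0.round(2))
movel(tcp(p,.025),speed=.06); pause(.3); f1=ft(8); print("lifted",(f1-f0).round(2),f1.round(2),read_ft_torque().round(2),read_qpos().round(2),read_time_s())
E
python3 weigh.py 0
```

```text
above [ 0.574 -0.096  0.186] [-0.48  0.12  0.71  2.42  3.97  0.34 -2.25] 7.5583
down [-0.07 -0.08 -0.11]
gap 0.03462521600939046 89.43499283865094 [-2.92 -0.28  5.26]
lifted [ 2.92  0.21 -7.89] [ 0.   -0.07 -2.63] [-0.03  1.32 -0.  ] [-0.45  0.46  0.7   2.44  3.74  0.68 -2.14] 10.5083
```

c0 weighs about 2.5 N (0.26 kg), so it is empty. I'll put it back and weigh c1.

```bash
cat > putback.py <<'E'
import sys; from arm import *
i=int(sys.argv[1]); p=np.load("cas.npy")[i]
movel(tcp(p,.003),speed=.05); print(ft(3).round(2)); move_gripper(.07); movel(tcp(p,.125),speed=.15); print(ft(3).round(2),read_time_s())
E
python3 putback.py 0 && python3 weigh.py 1
```

```text
[-4.64  0.69  4.99]
[ 0.23  0.06 -0.2 ] 12.7
above [ 0.564 -0.202  0.185] [-0.28  0.2   0.76  2.36  4.26  0.48 -2.45] 13.2
down [ 0.23 -0.1  -0.06]
gap 0.034999730263979775 89.36851155012846 [-2.79 -0.43  4.65]
lifted [  2.77   0.35 -10.13] [-0.02 -0.08 -5.49] [ 0.05  1.89 -0.03] [-0.23  0.51  0.73  2.38  3.95  0.76 -2.23] 16.15
```

c1 weighs about 5.4 N (0.55 kg), so it is the loaded one. I lift it over c0, rotate to the rail's yaw and lower it in the free gap.

Run:
```python
from arm import *
p=np.load("cas.npy")[1]; yaw=np.load("rail.npy")[2]
movel(tcp(p,.175),speed=.12); print(read_qpos().round(2))
a=[.605,-.005,yaw]
for g,s in(((a,.175),.13),((a,.08),.12),((rp(-.078,-.095),.074),.1)):
    try: movel(tcp(*g),quat(g[0][2]),speed=s)
    except MotionError as e:
        print("movel",g,e); break
    print(read_eef_pos().round(3),read_qpos().round(2),ft(3).round(2),read_time_s())
for c in P: cv2.imwrite(f"pics/pre_{c}.png",cv2.cvtColor(read_camera(c),cv2.COLOR_RGB2BGR))
```

```text
[-0.3   0.02  0.75  2.33  4.61  0.34 -2.76]
[ 0.57  -0.013  0.241] [-0.49 -0.07  0.53  2.41  4.34  0.15 -2.6 ] [ 0.13 -0.56 -5.68] 19.2583
[ 0.57  -0.012  0.147] [-0.47  0.21  0.54  2.46  3.77  0.45 -2.08] [ 0.05  0.22 -5.65] 20.475
[0.539 0.135 0.14 ] [-0.73  0.18  0.33  2.5   2.8   0.4  -1.44] [ 0.19 -0.07 -5.15] 22.2333
```

```bash
cat > ov.py <<'E'
import sys; from arm import *
rx,ry,z,name=float(sys.argv[1]),float(sys.argv[2]),float(sys.argv[3]),sys.argv[4]
p=rp(rx,ry); r=np.load("rail.npy"); outs=[]
for c in P:
    im=read_camera(c); o=cv2.cvtColor(cv2.resize(im,None,fx=6,fy=6,interpolation=cv2.INTER_CUBIC),cv2.COLOR_RGB2BGR)
    px=lambda X:np.round((proj(c,X)+.5)*6).astype(int)
    B=place(p,CASE+[0,0,z-.003]); cv2.polylines(o,[np.round((hull(proj(c,B))+.5)*6).astype(int)],True,(0,255,0),1)
    H=place(p,box(-.016,.016,-.012,.012,z+.09,z+.156)); cv2.polylines(o,[np.round((hull(proj(c,H))+.5)*6).astype(int)],True,(0,255,255),1)
    for dx in(-.007,.007): cv2.polylines(o,[px(place(r,[[dx,-.165,.18],[dx,.165,.18]]))],False,(0,0,255),1)
    u,v=px(place(p,[0,0,z+.09]))[0]; outs.append(o[max(v-290,0):,max(u-200,0):][:580,:395])
cv2.imwrite(f"pics/{name}.png",np.hstack(outs))
E
python3 ov.py -.078 -.095 .074 pre
```

```text
(no output)
```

View pics/pre.png

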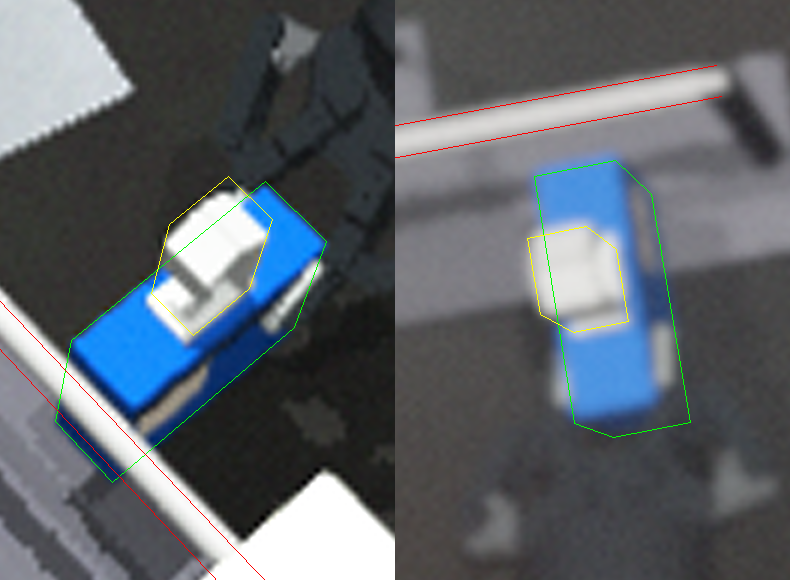

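The top view agrees with the prediction for bar and hook. In the scene view the cassette agrees, but the bar looks 1–3 px off. I'll measure the bar profile in both initial images.

Run:
```python
from arm import *
r=np.load("rail.npy"); xs=np.arange(-20,21,2)/1000
for c in P:
    g=cv2.imread(f"pics/{c}0.png",0).astype(np.float32)
    for y0,y1 in((-.15,-.1),(-.08,-.03)):
        pr=[]
        for x in xs:
            q=proj(c,place(r,[[x,y,.18] for y in np.linspace(y0,y1,40)])).astype(np.float32)
            pr.append(cv2.remap(g,q[:,0][None],q[:,1][None],cv2.INTER_LINEAR).mean())
        # width in mm a 14 mm cylinder shows on plane z=.18: view direction in rail x-z
        T=P[c]["camera_from_world"]; o=-T[:3,:3].T@T[:3,3]; d=place(r,[0,-.09,.18])[0]-o; dx=d[:2]@[np.cos(r[2]),np.sin(r[2])]
        print(c,y0,[int(v) for v in pr],"halfwidth",round(7*np.hypot(dx,d[2])/abs(d[2]),1),"dx/dz",round(dx/d[2],2))
```

```text
scene -0.15 [50, 50, 51, 51, 76, 166, 231, 245, 246, 237, 217, 174, 122, 101, 98, 99, 99, 97, 97, 95, 91] halfwidth 7.4 dx/dz 0.33
scene -0.08 [51, 51, 51, 53, 78, 169, 232, 245, 246, 236, 216, 175, 134, 135, 140, 139, 140, 142, 143, 141, 141] halfwidth 7.4 dx/dz 0.33
top -0.15 [137, 138, 138, 139, 139, 145, 159, 179, 197, 209, 212, 205, 187, 158, 124, 94, 78, 73, 72, 71, 71] halfwidth 7.2 dx/dz -0.24
top -0.08 [132, 135, 135, 136, 137, 144, 160, 180, 198, 210, 212, 205, 188, 161, 131, 108, 96, 93, 92, 92, 92] halfwidth 7.2 dx/dz -0.24
```

Both cameras agree that the hook really sits about 3.5 mm closer to the bar than nominal, so I aim at nominal x = −0.0035. I go in stepwise, watching the force, then lower.

```bash
python3 - <<'E'
from arm import *
X=-.0035; f0=ft()
for x in(-.055,-.035,-.02,X):
    movel(tcp(rp(x,-.095),.074),speed=.06); d=ft(3)-f0; print(x,d.round(2))
    if np.abs(d).max()>4: break
else:
    for z in(.066,.058,.054,.051,.049,.047,.0455,.044,.0425,.041):
        movel(tcp(rp(X,-.095),z),speed=.03); d=ft(3)-f0; print(z,d.round(2),read_eef_pos().round(4)[2])
        if d[2]>3 or np.abs(d[:2]).max()>5: break
print(read_time_s(),read_qpos().round(2))
E
python3 ov.py 0 -.095 .044 hung
```

```text
-0.055 [-0.44  0.02 -0.2 ]
-0.035 [-0.1  -0.56 -0.02]
-0.02 [-0.39  0.14  0.28]
-0.0035 [-0.23 -0.62  0.45]
0.066 [-0.05 -0.28 -0.06] 0.132
0.058 [-0.23 -0.12  0.66] 0.124
0.054 [-0.08 -0.12  0.37] 0.1199
0.051 [-0.23 -0.29  0.39] 0.1169
0.049 [-0.02 -0.23  0.48] 0.115
0.047 [-0.15 -0.08  0.45] 0.1129
0.0455 [ 0.38 -0.63  0.54] 0.1115
0.044 [ 0.6  -0.2   0.88] 0.1099
0.0425 [-0.04 -0.1  -0.24] 0.1085
0.041 [-0.04 -0.24  0.41] 0.107
28.7083 [-0.61  0.38  0.26  2.34  2.95  0.43 -1.58]
```

View pics/hung.png

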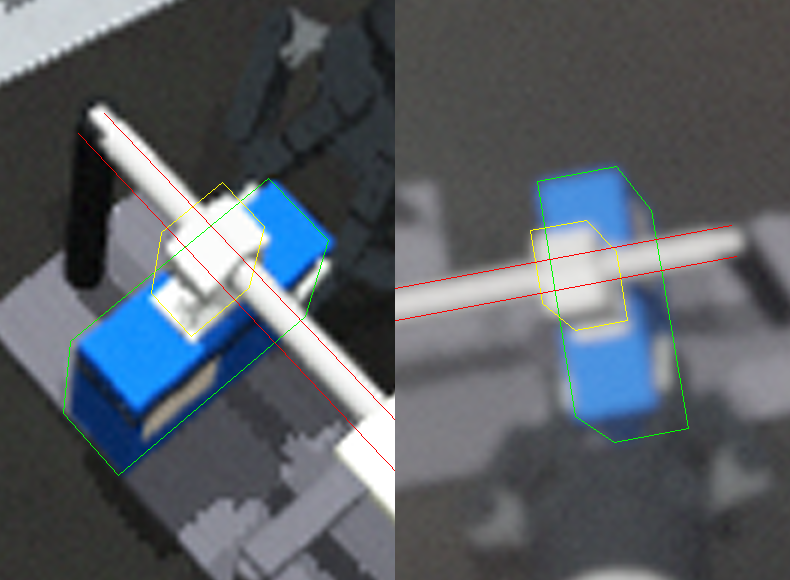

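The hook is over the bar in both views, though the weight hasn't transferred yet. I keep lowering until the rail takes the load.

Run:
```python
from arm import *
X=-.0035
for z in np.arange(.0395,.030,-.0015):
    movel(tcp(rp(X,-.095),z),speed=.03); f=ft(3); print(round(z,4),f.round(2),read_eef_pos().round(4)[2])
    if f[2]>-2.5 or np.abs(f[:2]).max()>5: break
print(read_ft_torque().round(2),read_time_s())
```

```text
0.0395 [-1.11 -0.32 -3.63] 0.106
0.038 [-5.43 -1.02  1.85] 0.1055
[-0.13  0.64 -0.06] 29.5083
```

Run:
```python
from arm import *
for X,z in((-.0035,.0393),(-.005,.0393),(-.0065,.039),(-.0065,.0385)):
    movel(tcp(rp(X,-.095),z),speed=.03); pause(.1); print(X,z,ft(4).round(2),read_eef_pos().round(4),tcp(rp(X,-.095),z).round(4),read_ft_torque().round(2))
print(read_time_s())
```

```text
-0.0035 0.0393 [-1.79 -0.58  0.2 ] [0.6123 0.1494 0.1058] [0.6117 0.1493 0.1053] [-0.16  0.87  0.01]
-0.005 0.0393 [ 3.17  0.91 -2.26] [0.6108 0.1492 0.1056] [0.6103 0.149  0.1053] [-0.2   1.08  0.01]
-0.0065 0.039 [ 6.11  0.4  -2.24] [0.6101 0.1491 0.1061] [0.6088 0.1487 0.105 ] [-0.21  0.98 -0.04]
-0.0065 0.0385 [ 5.15  0.87 -0.86] [0.6102 0.1491 0.1059] [0.6088 0.1487 0.1045] [-0.05  0.55 -0.04]
31.4417
```

Centred at about X = −0.0045. Now I slide to the mark with small force corrections.

```bash
python3 - <<'E'
from arm import *
X,z=-.0045,.0393; r=np.load("rail.npy"); ex=np.array([np.cos(r[2]),np.sin(r[2])]); ey=np.array([-ex[1],ex[0]])
movel(tcp(rp(X,-.095),z),speed=.03)
for y in np.linspace(-.095,.110,15)[1:]:
    movel(tcp(rp(X,y),z),speed=.06); f=ft(3); fx,fy=f[:2]@ex,f[:2]@ey
    print(round(y,3),round(fx,1),round(fy,1),f[2].round(1),round(X,4),round(z,4))
    if max(abs(fx),abs(fy))>10 or f[2]>8: print("stop"); break
    X+=np.clip(fx*.0002,-.0006,.0006); z+=np.clip((f[2]+2.5)*.0001,-.0004,.0004)
np.save("xz.npy",[X,z]); print(read_qpos().round(2),read_eef_pos().round(4),read_time_s())
E
python3 ov.py 0 .11 .044 mark
```

```text
-0.08 3.8 -2.8 -0.1 -0.0045 0.0393
-0.066 1.8 -3.1 0.3 -0.0039 0.0395
-0.051 0.6 -2.4 0.5 -0.0035 0.0398
-0.036 -0.5 -1.2 -0.9 -0.0034 0.0401
-0.022 0.0 0.7 -2.6 -0.0035 0.0403
-0.007 -0.9 1.8 -4.7 -0.0035 0.0403
0.008 -0.1 0.4 -4.9 -0.0037 0.0401
0.022 -0.7 1.1 -4.4 -0.0037 0.0398
0.037 -0.3 0.8 -4.0 -0.0038 0.0396
0.051 -1.1 0.3 -3.1 -0.0039 0.0395
0.066 -1.3 0.3 -3.5 -0.0041 0.0394
0.081 -0.2 0.8 -3.2 -0.0044 0.0393
0.095 0.6 0.6 -2.4 -0.0044 0.0393
0.11 -0.4 -1.1 -1.7 -0.0043 0.0393
[-1.22  0.49  0.46  2.2   2.16  0.38 -1.22] [0.573  0.3509 0.1055] 38.575
```

View pics/mark.png

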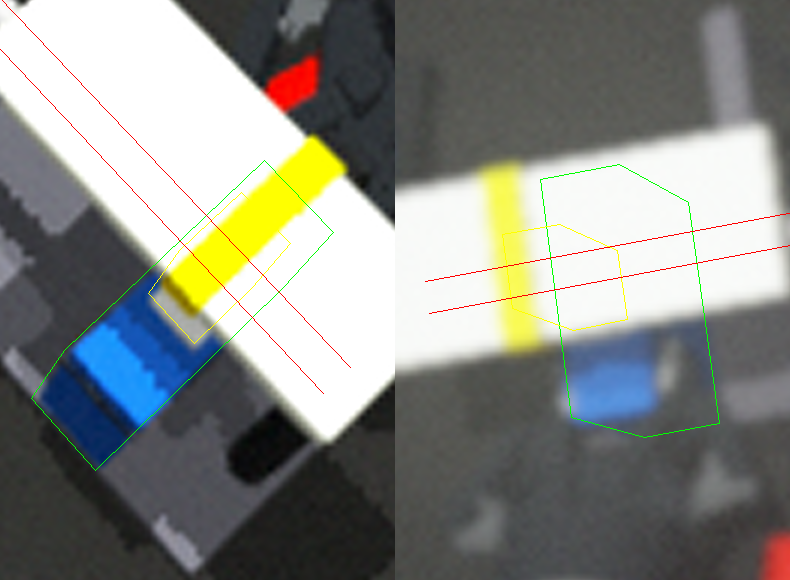

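The cassette sits at the mark: the hook stripe in the scene view at (185,300) lines up with the yellow band, and the outlines agree. I release, check that it hangs still, and withdraw.

```bash
python3 - <<'E'
from arm import *
X,z=np.load("xz.npy"); p=rp(X,.11)
move_gripper(.065); pause(.3); print(ft().round(2),read_finger_gap())
movel(tcp(p,z,.05),speed=.05); print(ft().round(2),read_eef_pos().round(3),read_time_s())
pause(.5)
im={c:read_camera(c) for c in P}
a=blue(im["scene"]); pause(1.5); b=read_camera("scene"); print("diff",np.abs(b.astype(int)-im["scene"])[320:400,310:420].mean(), (a^blue(b)).sum())
E
python3 ov.py 0 .11 .044 final
python3 - <<'E'
from vis import *
o=[cv2.imread("pics/final.png")]
im=cv2.cvtColor(read_camera("scene"),cv2.COLOR_RGB2BGR)[130:270,190:340]
o=[cv2.resize(o[0],(520,386)),cv2.resize(im,(280,261),interpolation=cv2.INTER_CUBIC)]
c=np.zeros((386,800,3),np.uint8); c[:,:520]=o[0]; c[:261,520:]=o[1]; cv2.imwrite("pics/final2.png",c)
E
```

```text
[ 0.37  0.15 -0.06] 0.06526197209979875
[ 0.36 -0.35 -0.39] [0.535 0.343 0.137] 40.8583
diff 1.644280303030303 31
```

View pics/final2.png

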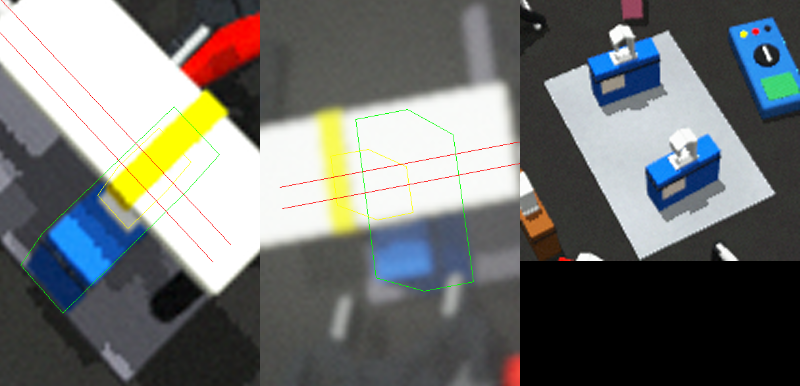

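The cassette hangs upright and still at the yellow mark, both empties stand on the mat, and the open gripper touches nothing. I'm handing it in.

```bash
python3 -c "
from bench import *
print(read_time_s()); print(sign_off())"
```

```text
43.1583
the job is handed in; nothing more can be done
None
```

I found the loaded cassette (the middle one, about 0.55 kg), hung it on the rail, slid it to the yellow mark and handed the job in at 43 s; the two empties stand upright on the mat, and the verdict was not shown to me.

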